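# Feed a rack of fittings past the sprung gate of a marking station

## Robot

A 6-joint arm with a two-finger parallel gripper is mounted at the origin on the work surface. World frame = base frame: x ahead of the robot, y to its left, z up, the work surface at z = 0. Lengths are in m, angles in rad, forces in N, time in s.
With the tool pointing down it reaches from about 0.35 to 0.725 m from the base axis. Payload 6 kg.
Tool frame: the origin (TCP) lies between the finger pads; the fingertips stand 17 mm ahead of it and the grasp point (between the pads) lies 2 mm behind it; z points along the fingers, y is the line along which they close (so a half turn about z gives the same grasp; the last joint's range is limited). The gripper opens to 85 mm and grips with 20 to 120 N. Pads are 22 mm wide; open, the fingers measure 114 mm over their backs; the gripper's body (76 mm by 85 mm) begins 54 mm behind the grasp point. The pads swing forward as they close: fully open they stand 13 mm farther back than shut.
Start: joints at [-0.972, 0.04, 0.085, 0, -1.615, -0.334], TCP at [0.157, -0.579, 0.248] pointing down, gripper open.
Joint ranges: [-2.56, 2.56], [-1.29, 2.01], [-1.08, 1.49], [-3.29, 1.98], [-2.81, -0.18], [-2.99, 2.99]. Speed limits (rad/s): [2.57, 2.57, 3.01, 3.14, 3.14, 3.14].

## Interface

Orientations are given as a rotation vector (axis times angle).
In Python, from cell import get_obs, get_image, hand_in gives the robot as it stands. The module is installed in compiled form; this text tells all that it offers.
- The arm moves only by the tool jog_arm, never from a script. Its argument "increments" is a list that holds one entry, the list of rows, each a list of 5 numbers: the shift along the tool's x, y, z in cm, then the turn about the tool's z in degrees, then the opening in per cent of the stroke, from 0 (shut) to 100 (fully open). In form: [[[dx, dy, dz, twist, jaw], ...]]. A call has exactly 8 rows; each row is the pose to reach, as a shift and turn from the pose commanded when the call began, along the tool's axes at that moment; what a row does not reach only later rows make up. A row lasts 1/10 s, in which the tool goes at most 50 mm and 8.59 degrees, less where a joint would pass 70% of its speed; a pose out of reach is approached as far as the arm can. A call with a gripper value outside its range is refused whole. The fingers move at their own pace and stop on an object; "squeeze" is the grip in N (left out, the last holds). Time passes only in rows, so rows that repeat a pose let the fingers close, or fill a call up. It gives the time, the measured TCP pose, the force, the opening and the grip force at its end, in the units of the state.
- get_obs(): the state, without advancing time (a new reading comes with each control period).
- get_image(name): name is "side" or "top" or "wrist"; returns a dict with "img" (400x640x3 uint8, blue, green, red), "vertical_fov" (degrees; the focal length in pixels is half the picture's height over the tangent of half this angle, whatever the lens; pixels are square), "cx", "cy" (the principal point, pixels), "extrinsics" (4x4, takes a point from world to camera coordinates). Camera axes: x right, y down, z forward; pixel columns grow to the right and rows downward; lengths in m; the calibration is good to about 2 mm. A picture is of the moment at which its call begins. There is no depth.
- hand_in(): hands the job in; it is judged then, once.
The state is a dict: "t": time; "joint_positions": joint angles; "qd": joint speeds; "tau": joint torques, N m; "tcp_pos": TCP position; "ee_rot": TCP orientation; "ft_force": force on the tool from outside, world axes, zero at the start; "moment": the same for the moment, N m; "width": finger opening in m; "gripper_force": force on a finger pad.
Only numpy, scipy, OpenCV 4.12 (cv2) and the standard library are available. Lean on these libraries where they do the work, as an engineer would, in place of code of your own. Each camera call takes 0.05 s, during which the arm holds its last target. There are 200 camera calls.

## Task

Use one fingertip to press the gate's long bar right down and keep the sprung gate open while another finger pushes the rack of fittings along the chute, past the gate and fully home against the end stop; then take the hand away so the gate springs shut behind the rack. Keep the gate held right down until the whole rack is past it. Only push the rack: do not lift or tip it, and leave everything else on the table where it stands.

Things in the scene. Friction and masses are not known exactly. Their poses are not given: they have to be found in the camera images.
- chute: Fixed raised steel channel on posts; origin on the table under its centre line at the gate. y runs along it: the rack travels to -y (robot's left to right). x points across it, away from the robot, to the gate's hinge. Floor 70 mm up, y = +175 to -125 mm, 60 mm between 4 mm walls that rise 15 mm above it (1.5 mm wider past the gate). Base plate x -50..140, y -145..195 mm.
- gate_station (a point): Centre of the channel floor at the gate (chute y = 0), 70 mm above the table; a 14 mm slot in the floor here lets the gate sink.
- end_stop (a point): Foot of the middle of the end stop's face, chute y = -108 mm, at floor height. The stop is 34 mm high.
- hinge (a point): On the gate's hinge shaft, chute x = 115, y = 0, 100 mm above the table. The shaft is parallel to the channel and carried by two pillars 24 x 14 mm, 113 mm high, at chute y = +178 and -52 mm.
- gate (a joint): Angle (rad) of the gate: an aluminium leaf, 8 mm thick, across the channel at chute y = 0, top edge 18 mm above the floor. 0 = up, shut by its spring, as at the start; grows as the bar is pressed and the leaf sinks sideways into the floor: just below the floor at 0.21, limit (right down) 0.38. Shuts by itself when let go. The rack cannot open it.
- press_bar (a point): Centre of the top of the gate's flat press bar, 46 mm wide, 205 mm long, beside and parallel to the channel: chute x = 45 to 91, y = -35 to +170 mm, top 110 mm above the table when shut, free to slide a fingertip along. Turns with the gate about the hinge. 53 mm from the hinge it sinks 11 mm until the leaf is below the floor, 20 mm to the limit; about 4 N at first, 7 N at the limit.
- rack: Loose grey plastic rack holding six steel fittings (fixed in it), about 0.45 kg; 56 mm wide (x), 90 mm long (y), full-width end plates 50 mm high, fittings to 68 mm. Origin: centre of its underside; axes like the chute's. Starts on the channel floor ahead of the gate, at chute y = +65 to +105 mm. Home against the stop it is at chute y = -63 mm, its tail 14 mm past the gate leaf.
- fitting_a: Loose steel fitting, 26 mm across, 45 mm high, standing on the table on the robot's side of the chute; leave alone. Origin under its centre.
- fitting_b: Another such fitting, same side; leave alone.
- chuck_key: T-shaped steel chuck key, 100 x 90 mm, lying at the side; leave alone.
- mouse: Black computer mouse, 105 x 60 x 34 mm, at the side; leave alone.
- spray_bottle: White bottle, 54 mm across, 150 mm high, at the side; leave alone.
- screwdriver: Screwdriver with a black handle lying just beyond the chute; leave alone.
- chuck_jaw_ring: Dark steel ring, 64 mm across, 22 mm high, at the side; leave alone.
Not all that is in view belongs to the job. Of the things that look like the rack, the middle-sized one is meant.

How it is judged:
By the outcome, as a careful person would: the job done as asked, in the order asked, and still so for the second after the job is handed in, with the robot touching nothing.
It also fails if it takes over 40 s, if anything falls off the work surface, if the arm or the gripper's body presses on something with over 40 N, if the wrist force passes 120 N, or if a joint passes its speed limit or range.

## Working session

There is one attempt and no reset: what is moved stays moved. The work goes in short steps, Python scripts to look and compute and a tool call to move; the robot and the scene stay as the last step left them, time stands still between calls to the robot, and variables do not carry over. Pictures are saved under pics/ and viewed, at most 10 in all, crops included, and the job is handed in when it is done.

Besides the shell and the picture viewer there is one more tool, called after "Request:" as name(argument=value, ...), one argument or row to a line, values as JSON. jog_arm: Moves the arm, as the interface text tells. Its arguments: {"type":"object","properties":{"increments":{"type":"array","items":{"type":"array","items":{"type":"array","items":{"type":"number"}}}},"squeeze":{"type":"number"}},"required":["increments"]}

```bash
mkdir -p pics; cat > h.py <<'E'
import numpy as np, cv2, pickle
from cell import get_obs, get_image
def snap(n,f):
    d=get_image(n); cv2.imwrite(f'pics/{f}.png',d['img']); pickle.dump(d,open(f'pics/{f}.pkl','wb')); return d
def K(d):
    f=200/np.tan(np.radians(d['vertical_fov'])/2); return f,d['cx'],d['cy']
def proj(d,p):
    f,cx,cy=K(d); E=np.array(d['extrinsics']); c=E[:3,:3]@np.asarray(p,float).T.reshape(3,-1)+E[:3,3:]
    return np.c_[f*c[0]/c[2]+cx,f*c[1]/c[2]+cy]
def ray(d,uv,z):
    f,cx,cy=K(d);E=np.array(d['extrinsics']);R=E[:3,:3];o=-R.T@E[:3,3]
    v=R.T@np.array([(uv[0]-cx)/f,(uv[1]-cy)/f,1]); return o+v*(z-o[2])/v[2]
E
python3 - <<'E'
from h import *
for n in('top','side'):
    d=snap(n,n+'0'); print(n,d['vertical_fov'],d['cx'],d['cy'],np.round(d['extrinsics'],3).tolist())
print(get_obs())
E
```

```text
top 50.35361024857368 317.4965245229707 194.92983322391768 [[0.026, -1.0, -0.013, -0.012], [-0.995, -0.025, -0.1, 0.5], [0.1, 0.015, -0.995, 1.057], [0.0, 0.0, 0.0, 1.0]]
side 44.85754142503386 323.7632182273167 198.98623993312594 [[-0.876, -0.482, 0.001, 0.428], [-0.304, 0.551, -0.777, 0.207], [0.374, -0.681, -0.629, 1.229], [0.0, 0.0, 0.0, 1.0]]
{'t': 0.1, 'joint_positions': array([-9.72302650e-01,  4.07631187e-02,  8.38880085e-02, -4.10755449e-04,
       -1.61550147e+00, -3.33691175e-01]), 'qd': array([ 0.00123999, -0.00396003,  0.00263875,  0.00156217, -0.00121692,
       -0.00040274]), 'tau': array([-4.97576882e-03, -3.69342327e+01,  3.48282301e+01,  6.95182890e+00,
       -4.58409515e-03, -2.29892368e-05]), 'tcp_pos': array([ 0.15702544, -0.5788029 ,  0.2473593 ]), 'ee_rot': array([ 4.14719171e-01, -3.11375135e+00, -2.50688262e-03]), 'ft_force': array([ 0.79978761,  0.60963516, -0.05203817]), 'moment': array([-0.01550912,  0.01377449,  0.04552227]), 'gripper_force': 0.0, 'width': 0.0850706701474665}
```

View pics/top0.png

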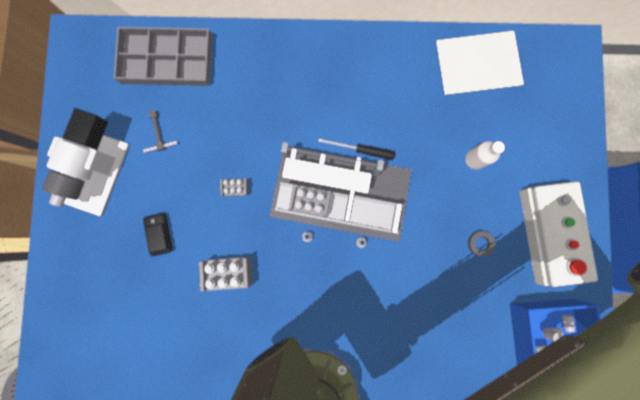

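View pics/side0.png

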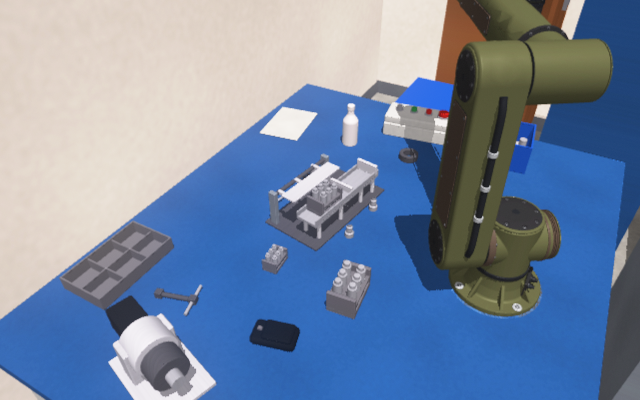

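The top view shows the chute at about (270–410, 145–240) px, with the rack in it near (311, 200). The bar is the white strip from (283, 170) to (370, 183), and the end stop is to the right. The side view shows the same at (270–380, 155–245). Next I'll enlarge both.

```bash
python3 - <<'E'
import cv2,numpy as np
a=cv2.imread('pics/top0.png')[135:250,260:420]; b=cv2.imread('pics/side0.png')[145:255,255:395]
cv2.imwrite('pics/c1.png',cv2.resize(a,None,fx=5,fy=5,interpolation=cv2.INTER_CUBIC))
cv2.imwrite('pics/c2.png',cv2.resize(b,None,fx=5,fy=5,interpolation=cv2.INTER_CUBIC))
E
```

```text
(no output)
```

View pics/c1.png

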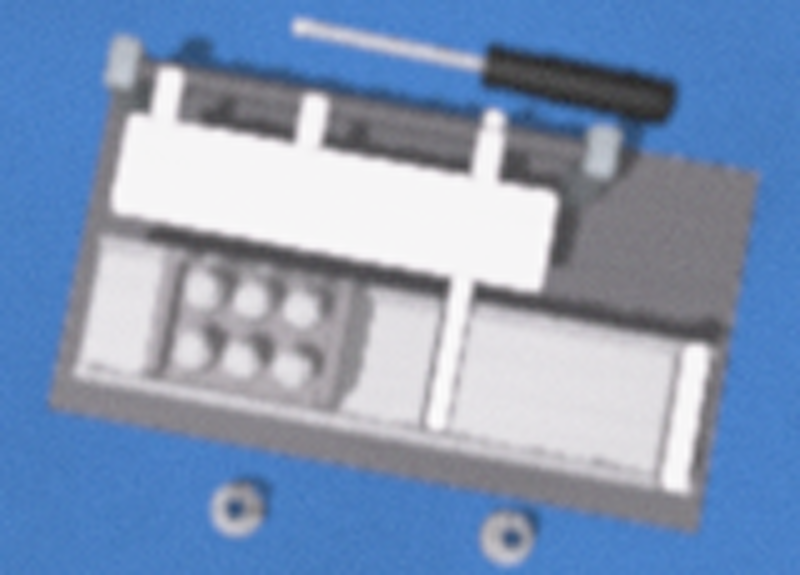

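View pics/c2.png

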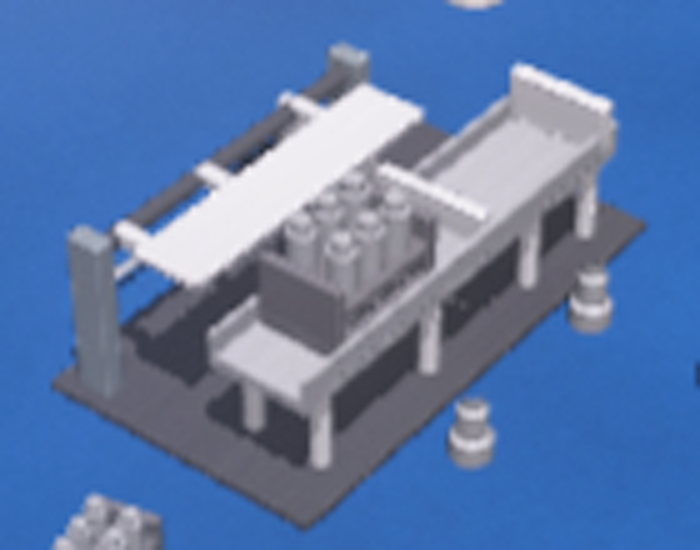

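The crops show the bar corners, plate corners and rack end plate clearly. I'll fit the chute pose to both views.

```bash
cat > fit.py <<'E'
from h import *
from scipy.optimize import least_squares
from scipy.spatial.transform import Rotation as R
T=pickle.load(open('pics/top0.pkl','rb'));S=pickle.load(open('pics/side0.pkl','rb'))
bar=[(91,170,110),(45,170,110),(45,-35,110),(91,-35,110)]
c=lambda P,o:(np.array(P,float)+.5)/5-.5+np.array(o)
A=[(T,bar+[(-50,195,3),(-50,-145,3),(140,-145,3)],c([(128,115),(112,212),(543,290),(557,195),(50,405),(697,530),(760,172)],(260,135))),
   (S,bar+[(140,195,3),(-50,195,3),(-50,-145,3)],c([(135,250),(205,285),(423,115),(360,85),(52,385),(308,527),(645,225)],(255,145)))]
def w(p,P):
    P=np.array(P,float)/1000; a=p[2]; return np.c_[p[0]+P[:,0]*np.cos(a)-P[:,1]*np.sin(a),p[1]+P[:,0]*np.sin(a)+P[:,1]*np.cos(a),P[:,2]]
res=lambda p:np.concatenate([(proj(d,w(p,P))-u) for d,P,u in A]).ravel()
r=least_squares(res,[.5,0,0.]); p=r.x
if __name__=='__main__':
    print('chute',p,np.degrees(p[2])); print(np.round(r.fun.reshape(-1,2),1).tolist())
    u=c([(262,258),(345,292),(345,350)],(255,145)); 
    q=least_squares(lambda y:(proj(S,w(p,[(28,y[0],120),(-28,y[0],120),(-28,y[0],70)]))-u).ravel(),[120.]); print('tail y',q.x,q.fun.round(1))
    u=c([(165,372),(330,405)],(260,135)) 
    q=least_squares(lambda y:(proj(T,w(p,[(-28,y[0]+45,120),(-28,y[0]-45,120)]))-u).ravel(),[80.]); print('rack y top',q.x,q.fun.round(1))
o=get_obs(); M=R.from_rotvec(o['ee_rot']).as_matrix()
a=p[2]; 
def todo(X,Y,Z):  # chute mm -> shift in tool axes (cm), current pose
    g=w(p,[(X,Y,Z)])[0]; return (M.T@(g-o['tcp_pos'])*100).round(2)
def cpos():
    d=(o['tcp_pos']-[p[0],p[1],0])[:3]; ca,sa=np.cos(a),np.sin(a)
    return np.round(1000*np.array([ca*d[0]+sa*d[1],-sa*d[0]+ca*d[1],d[2]]),1)
def tw(): # twist (deg) to bring tool y onto +-chute x
    cy=np.array([np.cos(a),np.sin(a),0]); t=[]
    for s in(1,-1):
        v=M.T@(s*cy); t.append(np.degrees(np.arctan2(-v[0],v[1])).round(1))
    return t
if __name__=='__main__':
    print(M.round(3).tolist()); print('cpos',cpos(),'twist',tw(),'j6',o['joint_positions'][5])
    for P in[(31,130,250),(31,130,160),(31,-7,120)]: print(P,w(p,[P]),todo(*P),np.hypot(*w(p,[P])[0][:2]))
E
python3 fit.py
```

```text
chute [ 0.4614162  -0.07601978 -0.15832604] -9.07141361451382
[[0.4, 0.1], [-0.1, -0.3], [-0.5, -0.2], [0.1, -0.3], [-0.2, 1.0], [0.3, 0.3], [-0.2, -0.2], [-0.2, 0.2], [-1.4, -0.2], [0.3, -1.0], [0.5, -0.4], [-0.1, 0.0], [0.2, 0.4], [0.5, -0.2]]
tail y [135.16133303] [ 0.3 -1.7  0.  -0.4  0.   2.3]
rack y top [91.03056444] [-2.8  0.4  2.5  0.9]
[[-0.965, -0.262, -0.001], [-0.262, 0.965, 0.002], [0.0, 0.002, -1.0]]
cpos [-221.3 -544.5  247.4] twist [np.float64(114.2), np.float64(-65.8)] j6 -0.3336911750127106
(31, 130, 250) [[0.51252497 0.04746663 0.25      ]] [-50.7   51.14  -0.19] 0.514718301741455
(31, 130, 160) [[0.51252497 0.04746663 0.16      ]] [-50.7   51.12   8.81] 0.514718301741455
(31, -7, 120) [[ 0.49092481 -0.08781986  0.12      ]] [-45.08  38.63  12.79] 0.4987178572867463
```

The fit is good to about 1 px. The chute is at (0.461, -0.076) with yaw -9.1°, the rack tail is at y≈135–140, and the target is in reach. I'll do the transit at the current height and twist by -65.8° so that tool y runs along chute -x and tool +x is the push direction.

```bash
python3 -c "
from fit import *
print(todo(31,158,247.4))"
```

```text
[-51.85  53.69   0.08]
```

Request:
jog_arm(
  increments=[
    [[-3, 3.1, 0, -4, 70], [-6, 6.2, 0, -8, 70], [-9, 9.3, 0, -12, 70], [-12.5, 13, 0, -16, 70], [-16, 16.6, 0, -20, 70], [-19.5, 20.2, 0, -25, 70], [-23, 23.8, 0, -29, 70], [-26, 26.9, 0, -33, 70]],
  ],
)

```text
t: 0.9
tcp_pos: [0.338, -0.2493, 0.2481]
ee_rot: [-1.287, 2.865, 0.0]
ft_force: [0.8, -0.4, 0.3]
width: 0.0599
gripper_force: 0.0
```

```bash
python3 -c "
from fit import *
print(todo(31,158,247.4),tw(),cpos(),o['width'])"
```

```text
[-36.14   8.18   0.1 ] [np.float64(147.4), np.float64(-32.6)] [ -94.6 -190.6  248.1] 0.05991010187615188
```

Request:
jog_arm(
  increments=[
    [[-4.7, 1.1, 0, -4, 70], [-9.4, 2.1, 0, -8, 70], [-14.1, 3.2, 0, -13, 70], [-18.8, 4.3, 0, -17, 70], [-23.5, 5.4, 0, -22, 70], [-28.2, 6.5, 0, -26, 70], [-32.5, 7.5, 0, -30, 70], [-36.2, 8.3, 0, -32.7, 70]],
  ],
)

```text
t: 1.7
tcp_pos: [0.5176, 0.076, 0.2477]
ee_rot: [2.042, -2.387, -0.001]
ft_force: [-0.4, -0.4, 0.0]
width: 0.0598
gripper_force: 0.0
```

```bash
python3 -c "
from fit import *
print(todo(31,158,150),tw(),cpos(),o['width'],o['ft_force'])"
```

```text
[0.1  0.04 9.77] [np.float64(-179.8), np.float64(0.2)] [ 31.5 159.  247.7] 0.05979734648453021 [-0.3630014  -0.41128145  0.01373641]
```

Request:
jog_arm(
  increments=[
    [[0.1, 0, 2, 0.2, 70], [0.1, 0, 4, 0.2, 70], [0.1, 0, 6, 0.2, 70], [0.1, 0, 8, 0.2, 70], [0.1, 0, 9, 0.2, 70], [0.1, 0, 10, 0.2, 70], [0.1, 0, 10, 0.2, 70], [0.1, 0, 10, 0.2, 70]],
  ],
)

```text
t: 2.5
tcp_pos: [0.5173, 0.0727, 0.149]
ee_rot: [-2.033, 2.394, -0.001]
ft_force: [-0.3, 0.3, 0.3]
width: 0.0597
gripper_force: 0.0
```

```bash
python3 - <<'E'
from fit import *
print(cpos(),tw(),o['ft_force'])
d=snap('side','s1')
e=snap('wrist','w1')
a_=cv2.resize(d['img'][110:260,240:400],None,fx=3.75,fy=3.75,interpolation=cv2.INTER_CUBIC)
cv2.imwrite('pics/s1c.png',a_)
E
```

```text
[ 31.7 155.7 149. ] [np.float64(179.7), np.float64(-0.3)] [-0.29112821  0.34059617  0.25092111]
```

View pics/s1c.png

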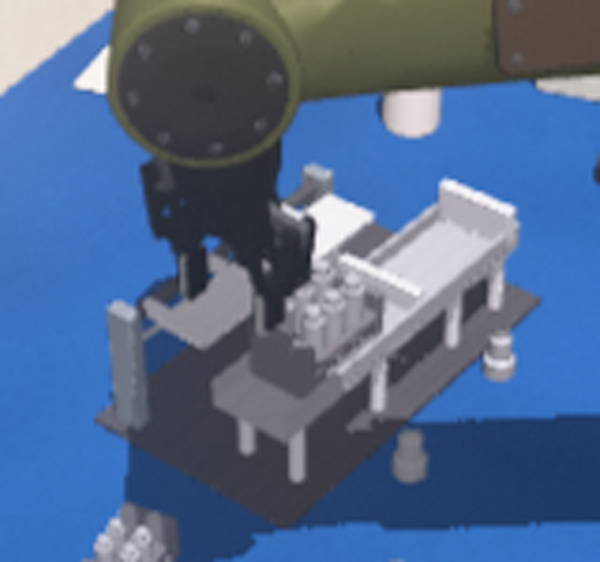

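View pics/w1.png

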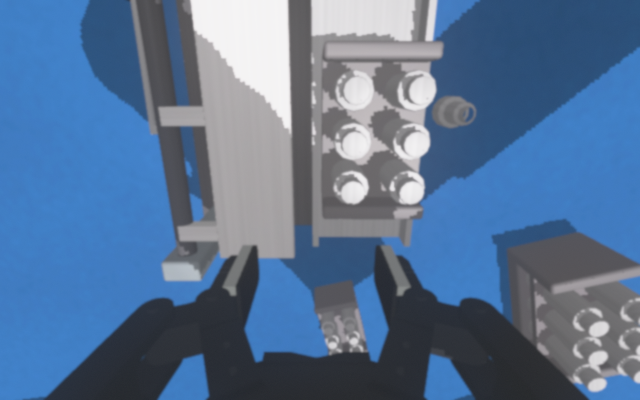

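The wrist view shows the rack tail plate's top edge at row ~217 (columns 325–420), the bar end at row ~257, and the fingertips at (240, 250) and (392, 250). I'll convert these to chute coordinates.

```bash
python3 - <<'E'
from fit import *
d=pickle.load(open('pics/w1.pkl','rb'))
def ch(g):
    q=g-np.array([p[0],p[1],0]); ca,sa=np.cos(a),np.sin(a); return np.round(1000*np.array([ca*q[0]+sa*q[1],-sa*q[0]+ca*q[1],q[2]]),1)
for n,uv,z in[('tail R',(422,218),.12),('tail L',(324,218),.12),('tailmid',(372,208),.12),('nose',(385,42),.12),('barL',(220,257),.11),('barR',(294,257),.11),('chute end R',(409,246),.085)]: print(n,ch(ray(d,uv,z)))
for P in[(31+37,156,132),(31+37,145,132),(31-37,145,132),(31-37,145,140)]: print(P,proj(d,w(p,[P])))
E
```

```text
tail R [-25.3 140.5 120. ]
tail L [ 28.8 140.3 120. ]
tailmid [  2.6 134.5 120. ]
nose [  1.1  52.7 120. ]
barL [ 92.6 170.5 110. ]
barR [ 46.9 170.6 110. ]
chute end R [-31.6 176.8  85. ]
(68, 156, 132) [[250.75232925 254.25234163]]
(68, 145, 132) [[249.20492786 235.5774033 ]]
(-6, 145, 132) [[391.4688263  235.16090762]]
(-6, 145, 140) [[395.23614676 242.40914418]]
```

The wrist measurements agree with the model: bar end 170.6, rack tail ≤140.5. I'll back off 2 mm and descend onto the bar.

Request:
jog_arm(
  increments=[
    [[-0.2, 0, 0.3, -0.3, 70], [-0.2, 0, 0.7, -0.3, 70], [-0.2, 0, 1.1, -0.3, 70], [-0.2, 0, 1.5, -0.3, 70], [-0.2, 0, 1.9, -0.3, 70], [-0.2, 0, 2.3, -0.3, 70], [-0.2, 0, 2.6, -0.3, 70], [-0.2, 0, 2.6, -0.3, 70]],
  ],
)

```text
t: 3.4
tcp_pos: [0.5173, 0.0747, 0.1223]
ee_rot: [-2.04, 2.389, -0.0]
ft_force: [-0.1, -0.0, 0.9]
width: 0.0598
gripper_force: 0.0
```

```bash
python3 -c "
from fit import *
print(tw(),cpos(),o['ft_force'],o['moment'])"
```

```text
[np.float64(-180.0), np.float64(0.0)] [ 31.5 157.6 122.3] [-0.098714   -0.00107063  0.88669713] [-0.05538841 -0.00514103  0.01303387]
```

Request:
jog_arm(
  increments=[
    [[0, 0, 0.2, 0, 70], [0, 0, 0.4, 0, 70], [0, 0, 0.6, 0, 70], [0, 0, 0.8, 0, 70], [0, 0, 1.0, 0, 70], [0, 0, 1.0, 0, 70], [0, 0, 1.0, 0, 70], [0, 0, 1.0, 0, 70]],
  ],
)

```text
t: 4.2
tcp_pos: [0.5169, 0.0748, 0.1131]
ee_rot: [2.04, -2.389, -0.001]
ft_force: [-5.5, 0.3, 6.8]
width: 0.0599
gripper_force: 3.7
```

Request:
jog_arm(
  increments=[
    [[0, 0, 0.1, 0, 70], [0, 0, 0.2, 0, 70], [0, 0, 0.3, 0, 70], [0, 0, 0.4, 0, 70], [0, 0, 0.5, 0, 70], [0, 0, 0.5, 0, 70], [0, 0, 0.5, 0, 70], [0, 0, 0.5, 0, 70]],
  ],
)

```text
t: 5.0
tcp_pos: [0.517, 0.0748, 0.1082]
ee_rot: [2.04, -2.389, -0.001]
ft_force: [-6.5, 0.5, 6.6]
width: 0.06
gripper_force: 4.1
```

```bash
python3 -c "
from fit import *
print(tw(),cpos(),o['ft_force'],o['moment'],o['width'],o['gripper_force'])"
```

```text
[np.float64(-179.9), np.float64(0.1)] [ 31.1 157.7 108.2] [-6.49464817  0.50927305  6.62839663] [0.31205635 1.81936576 0.01168692] 0.06004545639568196 4.1275683988351375
```

Request:
jog_arm(
  increments=[
    [[0, 0, 0.1, 0, 70], [0, 0, 0.2, 0, 70], [0, 0, 0.3, 0, 70], [0, 0, 0.3, 0, 70], [0, 0, 0.3, 0, 70], [0, 0, 0.3, 0, 70], [0, 0, 0.3, 0, 70], [0, 0, 0.3, 0, 70]],
  ],
)

```text
t: 5.8
tcp_pos: [0.5172, 0.0747, 0.1054]
ee_rot: [-2.04, 2.389, -0.0]
ft_force: [-5.2, -0.0, 6.8]
width: 0.0599
gripper_force: 4.3
```

Request:
jog_arm(
  increments=[
    [[0, 0, 0.1, 0, 70], [0, 0, 0.2, 0, 70], [0, 0, 0.3, 0, 70], [0, 0, 0.3, 0, 70], [0, 0, 0.3, 0, 70], [0, 0, 0.3, 0, 70], [0, 0, 0.3, 0, 70], [0, 0, 0.3, 0, 70]],
  ],
)

```text
t: 6.6
tcp_pos: [0.5176, 0.0747, 0.103]
ee_rot: [-2.039, 2.388, -0.001]
ft_force: [-5.9, 0.5, 8.8]
width: 0.0596
gripper_force: 5.2
```

```bash
python3 - <<'E'
from fit import *
print(cpos(),o['ft_force'])
d=snap('side','s2')
cv2.imwrite('pics/s2c.png',cv2.resize(d['img'][140:260,240:400],None,fx=5,fy=5,interpolation=cv2.INTER_CUBIC))
E
```

```text
[ 31.7 157.7 103. ] [-5.89592165  0.54740749  8.78516463]
```

View pics/s2c.png

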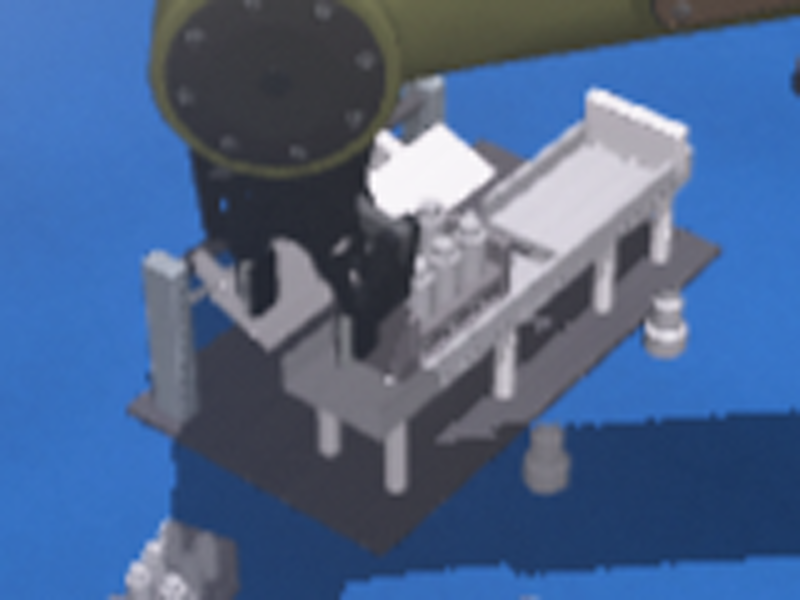

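The leaf has sunk and the slot is visible at about (535, 255). The bar corners are at about (262, 348) and (493, 172). I'll estimate the gate angle from these.

```bash
python3 - <<'E'
from fit import *
d=pickle.load(open('pics/s2.pkl','rb'))
for th in(.25,.3,.34,.38,.42):
    f=lambda D,y:(115-(D*np.cos(th)+10*np.sin(th)),y,100+10*np.cos(th)-D*np.sin(th))
    print(th,((proj(d,w(p,[f(70,170),f(70,-35),f(24,-35)]))-[240,140])*5).round(0).tolist())
E
```

```text
0.25 [[273.0, 332.0], [497.0, 158.0], [438.0, 115.0]]
0.3 [[272.0, 337.0], [497.0, 162.0], [438.0, 117.0]]
0.34 [[272.0, 341.0], [496.0, 166.0], [438.0, 119.0]]
0.38 [[271.0, 344.0], [495.0, 169.0], [438.0, 120.0]]
0.42 [[270.0, 347.0], [494.0, 172.0], [438.0, 122.0]]
```

Request:
jog_arm(
  increments=[
    [[0, 0, 0.1, 0, 70], [0, 0, 0.2, 0, 70], [0, 0, 0.2, 0, 70], [0, 0, 0.2, 0, 70], [0, 0, 0.2, 0, 70], [0, 0, 0.2, 0, 70], [0, 0, 0.2, 0, 70], [0, 0, 0.2, 0, 70]],
  ],
)

```text
t: 7.45
tcp_pos: [0.5178, 0.0747, 0.1026]
ee_rot: [-2.039, 2.387, -0.002]
ft_force: [-10.1, 0.5, 16.5]
width: 0.0597
gripper_force: 9.2
```

The force jumped to 16.5 N and z stopped, so the gate is on its limit. Now I'll push.

Request:
jog_arm(
  increments=[
    [[0.3, 0, 0, 0, 70], [0.7, 0, 0, 0, 70], [1.1, 0, 0, 0, 70], [1.6, 0, 0, 0, 70], [2.2, 0, 0, 0, 70], [2.8, 0, 0, 0, 70], [3.4, 0, 0, 0, 70], [4.0, 0, 0, 0, 70]],
  ],
)

```text
t: 8.25
tcp_pos: [0.5137, 0.0384, 0.1033]
ee_rot: [-2.036, 2.378, -0.001]
ft_force: [-5.1, 12.7, 14.1]
width: 0.0601
gripper_force: 9.3
```

```bash
python3 -c "
from fit import *
print(tw(),cpos(),o['ft_force'],o['moment'],o['width'])"
```

```text
[np.float64(-179.8), np.float64(0.2)] [ 33.5 121.3 103.3] [-5.08878259 12.70682433 14.09144845] [4.45747872 0.84138021 0.38441531] 0.060064595324075896
```

Request:
jog_arm(
  increments=[
    [[0.6, 0, 0, 0, 70], [1.2, 0.1, 0.05, 0, 70], [1.8, 0.1, 0.05, 0, 70], [2.4, 0.1, 0.05, 0, 70], [3.0, 0.1, 0.05, 0, 70], [3.6, 0.1, 0.05, 0, 70], [4.2, 0.1, 0.05, 0, 70], [4.8, 0.1, 0.05, 0, 70]],
  ],
)

```text
t: 9.05
tcp_pos: [0.5055, -0.009, 0.1032]
ee_rot: [-2.036, 2.378, -0.003]
ft_force: [-4.8, 14.9, 15.0]
width: 0.06
gripper_force: 10.2
```

```bash
python3 -c "
from fit import *
print(tw(),cpos(),o['ft_force'],o['moment'],o['width'])"
```

```text
[np.float64(-179.8), np.float64(0.2)] [ 32.9  73.1 103.2] [-4.75575277 14.87122176 15.02638881] [4.39724306 0.86295116 0.36561781] 0.059972248114759916
```

Request:
jog_arm(
  increments=[
    [[0.6, 0, 0, 0, 70], [1.2, 0, 0, 0, 70], [1.8, 0, 0, 0, 70], [2.4, 0, 0, 0, 70], [3.0, 0, 0, 0, 70], [3.6, 0, 0, 0, 70], [4.2, 0, 0, 0, 70], [4.8, 0, 0, 0, 70]],
  ],
)

```text
t: 9.85
tcp_pos: [0.498, -0.0566, 0.1033]
ee_rot: [-2.036, 2.378, -0.004]
ft_force: [-3.6, 15.4, 16.9]
width: 0.0594
gripper_force: 10.8
```

```bash
python3 - <<'E'
from fit import *
print(tw(),cpos(),o['ft_force'],o['moment'],o['width'])
d=snap('side','s3')
cv2.imwrite('pics/s3c.png',cv2.resize(d['img'][140:260,240:400],None,fx=5,fy=5,interpolation=cv2.INTER_CUBIC))
E
```

```text
[np.float64(-179.8), np.float64(0.2)] [ 33.1  25.  103.3] [-3.59531769 15.42145137 16.89772893] [5.09613383 0.84791579 0.42900942] 0.05944871153767294
```

View pics/s3c.png

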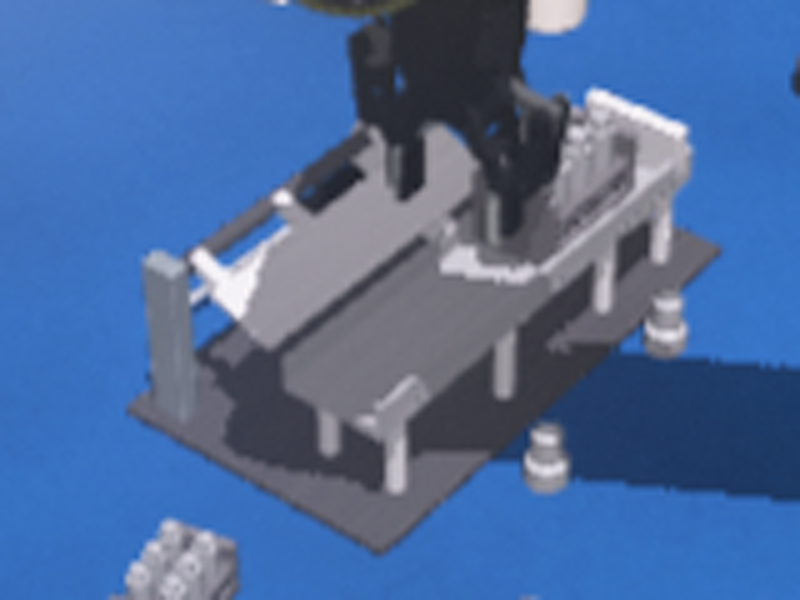

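The rack is flat in the channel with its tail just before the gate at about (490, 270), and the gate is down. About 32 mm remain.

Request:
jog_arm(
  increments=[
    [[0.5, 0, 0, 0, 70], [1.0, 0, 0, 0, 70], [1.4, 0, 0, 0, 70], [1.8, 0, 0, 0, 70], [2.1, 0, 0, 0, 70], [2.4, 0, 0, 0, 70], [2.6, 0, 0, 0, 70], [2.8, 0, 0, 0, 70]],
  ],
)

```text
t: 10.7
tcp_pos: [0.4936, -0.0844, 0.1034]
ee_rot: [-2.037, 2.379, -0.004]
ft_force: [-4.6, 14.4, 19.5]
width: 0.0598
gripper_force: 10.9
```

Request:
jog_arm(
  increments=[
    [[0.1, 0, 0, 0, 70], [0.2, 0, 0, 0, 70], [0.3, 0, 0, 0, 70], [0.4, 0, 0, 0, 70], [0.4, 0, 0, 0, 70], [0.4, 0, 0, 0, 70], [0.4, 0, 0, 0, 70], [0.4, 0, 0, 0, 70]],
  ],
)

```text
t: 11.5
tcp_pos: [0.4935, -0.0868, 0.1035]
ee_rot: [-2.035, 2.377, -0.003]
ft_force: [-4.9, 21.6, 19.7]
width: 0.0596
gripper_force: 17.8
```

```bash
python3 -c "
from fit import *
print(tw(),cpos(),o['ft_force'],o['moment'],o['width'])"
```

```text
[np.float64(-179.8), np.float64(0.2)] [ 33.4  -5.6 103.5] [-4.92791167 21.55781632 19.74978316] [ 7.13022364  1.07285171 -0.22396515] 0.05956225061978907
```

Request:
jog_arm(
  increments=[
    [[0.1, 0, 0, 0, 70], [0.2, 0, 0, 0, 70], [0.3, 0, 0, 0, 70], [0.3, 0, 0, 0, 70], [0.3, 0, 0, 0, 70], [0.3, 0, 0, 0, 70], [0.3, 0, 0, 0, 70], [0.3, 0, 0, 0, 70]],
  ],
)

```text
t: 12.3
tcp_pos: [0.4937, -0.0871, 0.1035]
ee_rot: [-2.033, 2.373, 0.002]
ft_force: [-3.1, 34.1, 21.7]
width: 0.0597
gripper_force: 23.6
```

```bash
python3 -c "
from fit import *
print(tw(),cpos(),o['ft_force'],o['moment'],o['width'])"
```

```text
[np.float64(-179.7), np.float64(0.3)] [ 33.6  -5.8 103.5] [-3.07134155 34.11901374 21.73129099] [11.11815879  1.37076341 -0.43740034] 0.05968817668571759
```

The force rose 12 N with almost no motion, so the rack is home. I'll back off while still holding the gate, then lift.

Request:
jog_arm(
  increments=[
    [[-0.3, 0, 0, 0, 70], [-0.6, 0, 0, 0, 70], [-1.0, 0, 0, 0, 70], [-1.5, 0, 0, 0, 70], [-2.0, 0, 0, 0, 70], [-2.5, 0, 0, 0, 70], [-2.5, 0, 0, 0, 70], [-2.5, 0, 0, 0, 70]],
  ],
)

```text
t: 13.1
tcp_pos: [0.4944, -0.0715, 0.1031]
ee_rot: [-2.039, 2.39, -0.009]
ft_force: [-7.5, -5.7, 16.4]
width: 0.0595
gripper_force: 9.3
```

Request:
jog_arm(
  increments=[
    [[0, 0, -0.5, 0, 70], [0, 0, -1.0, 0, 70], [0, 0, -1.6, 0, 70], [0, 0, -2.3, 0, 70], [0, 0, -3.2, 0, 70], [0, 0, -4.5, 0, 70], [0, 0, -6, 0, 70], [0, 0, -8, 0, 70]],
  ],
)

```text
t: 13.9
tcp_pos: [0.4931, -0.0692, 0.1794]
ee_rot: [2.039, -2.389, -0.002]
ft_force: [0.3, 0.1, -0.5]
width: 0.0599
gripper_force: 0.0
```

Request:
jog_arm(
  increments=[
    [[-1, 0, -2, 0, 70], [-3, 0, -4, 0, 70], [-5, 0, -6, 0, 70], [-8, 0, -8, 0, 70], [-11, 0, -8, 0, 70], [-14, 0, -8, 0, 70], [-14, 0, -8, 0, 70], [-14, 0, -8, 0, 70]],
  ],
)

```text
t: 14.7
tcp_pos: [0.5153, 0.0695, 0.2592]
ee_rot: [2.041, -2.388, -0.0]
ft_force: [-0.5, -1.3, -0.7]
width: 0.0597
gripper_force: 0.0
```

```bash
python3 - <<'E'
from fit import *
print(cpos(),o['ft_force'],o['t'])
d=snap('side','s4');e=snap('top','t4')
f=lambda i:cv2.resize(i,(400,300),interpolation=cv2.INTER_CUBIC)
cv2.imwrite('pics/f4.png',np.vstack([cv2.resize(d['img'][140:230,240:400],(533,300),interpolation=cv2.INTER_CUBIC),cv2.resize(e['img'][150:240,265:425],(533,300),interpolation=cv2.INTER_CUBIC)]))
E
```

```text
[ 30.3 152.2 259.2] [-0.47387919 -1.30697807 -0.6881491 ] 14.7
```

View pics/f4.png

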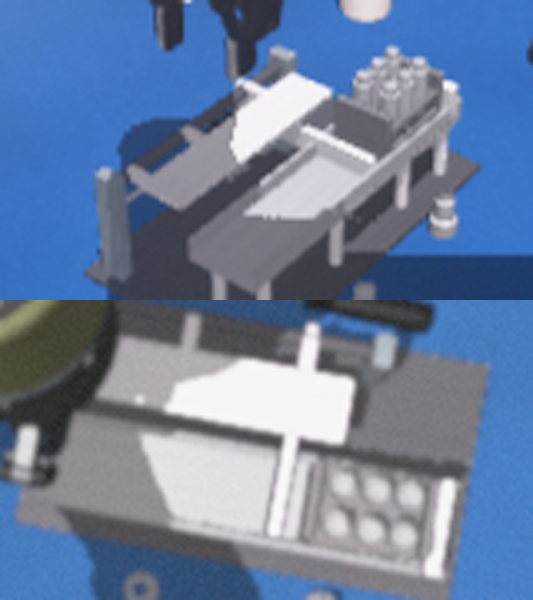

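The gate is shut, and the rack sits between the leaf (x≈285) and the stop (x≈440) in the lower picture. I'll check numerically that it is fully home.

```bash
python3 - <<'E'
from fit import *
e=pickle.load(open('pics/t4.pkl','rb'))
k=lambda P:((proj(e,w(p,P))+.5-[265,150])*3.333).round(0).tolist()
for y in(-108,-105,-102): print(y,'nose top',k([(28,y,120),(-28,y,120)]),'tail top',k([(28,y+90,120),(-28,y+90,120)]))
print('stop top',k([(30,-108,104),(-30,-108,104)]),'leaf',k([(-30,4,88),(-30,-4,88)]))
g=cv2.resize(e['img'][150:240,265:425],(533,300),interpolation=cv2.INTER_CUBIC)[:,:,1]
print(g[190,270:470:4].tolist()); print(g[215,270:470:4].tolist())
E
```

```text
-108 nose top [[445.0, 185.0], [432.0, 264.0]] tail top [[317.0, 161.0], [303.0, 240.0]]
-105 nose top [[441.0, 184.0], [428.0, 264.0]] tail top [[313.0, 160.0], [299.0, 240.0]]
-102 nose top [[437.0, 183.0], [423.0, 263.0]] tail top [[309.0, 160.0], [295.0, 239.0]]
stop top [[442.0, 184.0], [428.0, 268.0]] leaf [[269.0, 239.0], [280.0, 241.0]]
[179, 198, 248, 249, 230, 191, 214, 224, 210, 158, 143, 161, 148, 137, 150, 156, 187, 207, 218, 219, 204, 181, 153, 150, 181, 205, 217, 219, 219, 207, 165, 138, 168, 197, 209, 218, 214, 196, 155, 116, 134, 158, 193, 238, 247, 247, 208, 138, 124, 112]
[199, 245, 247, 232, 205, 221, 227, 210, 149, 139, 162, 147, 136, 155, 177, 191, 203, 206, 192, 149, 113, 123, 158, 165, 158, 147, 133, 119, 124, 139, 162, 163, 152, 133, 130, 130, 141, 146, 130, 136, 160, 188, 239, 247, 245, 204, 124, 118, 118, 124]
```

```bash
python3 -c "
from cell import hand_in
print(hand_in())"
```

```text
the job is handed in; nothing more can be done
None
```

The rack is home against the end stop, the gate was held right down until the rack was past and has sprung shut behind it, the hand is clear, and the job is handed in at about 15 s.

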